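# Shoot the press-and-slide hatch bolt home under its leaf spring

### The arm

A 6-joint arm with a two-finger parallel gripper is mounted at the origin on the work surface. World frame = base frame: x ahead of the robot, y to its left, z up, the work surface at z = 0. Lengths are in m, angles in rad, forces in N, time in s.
With the tool pointing down it reaches from about 0.35 to 0.975 m from the base axis. Payload 4.9 kg.
Tool frame: the origin (TCP) lies at the very end of the fingers, on their centre line; the grasp point (between the pads) lies 19 mm behind it; x points along the fingers, z is the direction in which the jaws open and shut, and the axes are right-handed (so a half turn about x gives the same grasp; the last joint's range is limited). The gripper opens to 85 mm and grips with 20 to 120 N. Pads are 22 mm wide; open, the fingers measure 114 mm over their backs; the gripper's body (76 mm by 85 mm) begins 54 mm behind the grasp point. The pads swing forward as they close: fully open they stand 13 mm farther back than shut.
Start: joints at [-1.229, 0.053, 1.613, -0, 1.476, -0.119], TCP at [0.278, -0.56, 0.231] pointing down, gripper open.
Joint ranges: [-3.01, 3.01], [-1.01, 2.22], [0.06, 2.58], [-1.02, 4.17], [0.09, 2.62], [-3.14, 3.14]. Speed limits (rad/s): [2.57, 2.57, 3.14, 3.14, 3.14, 3.14].

### API

Orientations are given as a rotation vector (axis times angle).
In Python, from station import ctrl, imaging gives the robot as it stands. The module is installed in compiled form; this text tells all that it offers.
- The arm moves only by the shell command python3 -m jog 'ROWS' [FORCE]. ROWS is JSON, a list that holds one entry, the list of rows, each a list of 5 numbers: the shift along the tool's x, y, z in m, then the turn about the tool's x in rad, then the closure, from -1 (fully open) to 1 (shut). A call has 1 to 12 rows; each row is the pose to reach, as a shift and turn from the pose measured when the call began, along the tool's axes at that moment; what a row does not reach only later rows make up. A row lasts 1/10 s, in which the tool goes at most 50 mm and 8.59 degrees, less where a joint would pass 70% of its speed; a pose out of reach is approached as far as the arm can. A call with a gripper value outside its range is refused whole. The fingers move at their own pace and stop on an object; FORCE is the grip in N (left out, the last holds). Time passes only in rows, so rows that repeat a pose let the fingers close. It gives the time, the measured TCP pose, the force and the opening at its end, in the units of the state.
- ctrl.get_obs(): the state, without advancing time (a new reading comes with each control period).
- imaging.get_image(name): name is "side" or "top" or "wrist"; returns a dict with "color" (384x512x3 uint8, red, green, blue), "intrinsics" (3x3 intrinsics, pixels), "distortion" ([k1, k2, p1, p2, k3] as OpenCV has them; the pictures are not rectified), "R" (3x3) and "t" (3): a world point X has camera coordinates R X + t. Camera axes: x right, y down, z forward; pixel columns grow to the right and rows downward; lengths in m; the calibration is good to about 2 mm. A picture is of the moment at which its call begins. There is no depth.
- ctrl.finish_job(): hands the job in, once; it reports no verdict.
The state is a dict: "t": time; "q": joint angles; "dq": joint speeds; "effort": joint torques, N m; "tool_pos": TCP position; "tool_rot": TCP orientation; "contact_force": force on the tool from outside, world axes, zero at the start; "wrist_torque": the same for the moment, N m; "opening": finger opening in m.
Only numpy, scipy, OpenCV 4.12 (cv2) and the standard library are available. Lean on these libraries where they do the work, as an engineer would, in place of code of your own. Each camera call takes 0.05 s, during which the arm holds its last target.

### The job

Shoot the hatch bolt on the teak shelf: with the fingertips on the ribbed thumb pad, press the steel carriage hard down to the bottom of its springing and, still pressing, push it along the brass rail so that its nose goes under the rolled end of the leaf spring and the bolt runs fully home in the keeper. Then let go and leave the leaf spring holding the carriage down. Do not pull the carriage up, keep the robot off the leaf spring, and leave the loose things where they lie.

Things in the scene. Friction and masses are not known exactly. Their poses are not given: they have to be found in the camera images.
- shelf: Weathered teak shelf 222 x 472 x 90 mm (top face 90 mm above the table) that carries the rail, carriage and leaf spring; place and yaw vary. Origin: centre of its underside; x across, y along its length = the way the bolt is shot (towards +y, to the hatch with the brass keeper staple), z up. A rusty hook latch on it is fixed.
- rail_middle (a point): Point on the shelf's top face on the centre line of the brass channel rail, which runs along shelf y. The channel is 52 mm wide inside; its cheeks stand 28 mm above the shelf top from 88 mm behind (-y) to 88 mm ahead of this point, and lower, 13 mm, beyond beside the leaf spring.
- carriage: Steel carriage in the rail. Origin: centre of the face of its ribbed thumb pad; axes as the shelf's. Pad 46 mm across the rail, 50 mm clear along it between two cross ridges 5 mm high (the fingers push against the front one). Face 120 mm above the table at rest. Sprung: presses straight down 9 mm to a firm stop, 1.5 N per mm, 13 to 14 N at the bottom; rises again if let go. It can be pulled up 10 mm: do not.
- nose_tip (a point): Top front edge of the carriage's nose, a flat steel tongue 36 mm wide and 6 mm thick, flush with the pad face, that reaches 98 mm ahead (+y) of the pad's centre. Unpressed it strikes the leaf spring's rolled end and stops; it goes under only when pressed nearly to the bottom.
- bolt (a joint): How far the carriage and its bolt have been slid along the rail towards shelf +y, in m: 0 drawn right back, 0.075 fully home at the stop, bolt in the keeper. Starts between 0 and 0.028; the nose meets the leaf spring's end at about 0.038. Sliding friction about 2 N, a few N more under the leaf; stays where it is left.
- leaf: Drag spring: steel leaf 26 mm wide, 58 mm long, pointing from its brass clamp block back along the rail (shelf -y), level, 29 mm above the shelf top. Origin: its root at the clamp. Its free end gives upward, 4 N to start and 1.5 N per mm more; once over the nose it holds the carriage about 6 mm down by itself. Clamp screws reach 40 mm above the shelf top.
- leaf_eye (a point): Centre of the rolled eye at the leaf spring's free end: 10 mm in diameter, 30 mm wide across the rail. Its underside is 20 mm above the shelf top, 1 mm lower than the nose's top face when the carriage is fully pressed.
- gauge_plate: Loose aluminium gauge plate 40 x 85 x 5 mm lying on the shelf, origin at its underside: leave alone.
- spacer_ring: Loose nylon spacer ring, 36 mm outside, 14 mm high, on the shelf, origin at its underside: leave alone.
- latch_pin: Loose stainless latch pin with a T head, 70 mm long and 12 mm thick, lying on the shelf, origin at its underside: leave alone.
- shackle: Loose bow shackle, about 65 x 70 x 14 mm, lying on the table beside the shelf's +x side, origin at its underside: leave alone.
- grease_tin: Grease tin 76 mm in diameter, 75 mm high, on the table beyond the shelf's +y end, origin at its underside: leave alone.
- spanner: Spanner 190 mm long lying on the table beyond the shelf's -y end, origin at its underside: leave alone.

How it is judged:
On the way:
1. the nose is under the leaf spring's end while the fingers press the carriage down (value of joint bolt above 0.045 m and z of carriage in the frame of shelf below 0.114 m and contact force between the fingers and carriage above 2 N), for 0.1 s.
At the end, for the whole second after the job is handed in: The bolt is home (slid at least 72 of its 75 mm), the carriage is at rest and held at least 4 mm below its free height by the leaf spring, which bears on the nose with more than 3 N; the robot has let go (value of joint bolt above 0.072 m and z of carriage in the frame of shelf below 0.116 m and contact force between leaf and carriage above 3 N and linear speed of carriage below 0.01 m/s); the robot touches nothing.
It fails at once if the carriage is pulled up more than 5 mm above its free height (z of carriage in the frame of shelf above 0.125 m).
It fails at once if the robot touches the leaf spring with more than 1 N (contact force between any of the fingers, the arm and leaf above 1 N).
It fails at once if a loose thing is moved more than 12 mm (distance of any of gauge_plate, spacer_ring, latch_pin, shackle, grease_tin, spanner from where it was at the start of the episode above 0.012 m).
It also fails if it takes over 32 s, if anything falls off the work surface, if the arm or the gripper's body presses on something with over 40 N, if the wrist force passes 120 N, or if a joint passes its speed limit or range.

## Working session

There is one attempt and no reset: what is moved stays moved. The work goes in short steps, Python scripts to look and compute and a shell command to move; the robot and the scene stay as the last step left them, time stands still between calls to the robot, and variables do not carry over. Pictures are saved under pics/ and viewed, and the job is handed in when it is done.

```bash
mkdir -p pics
python3 - <<'E'
from station import ctrl, imaging
import cv2, numpy as np
o=ctrl.get_obs(); print({k:np.round(v,3) for k,v in o.items()})
for n in("top","side","wrist"):
    d=imaging.get_image(n); cv2.imwrite(f"pics/{n}0.png",d["color"][:,:,::-1])
    print(n,np.round(d["intrinsics"],1).tolist(),d["distortion"],np.round(-d["R"].T@d["t"],3),np.round(d["R"],2).tolist())
E
```

```text
{'t': np.float64(0.0), 'q': array([-1.229,  0.053,  1.614,  0.   ,  1.476, -0.119]), 'dq': array([-0.001, -0.001, -0.001, -0.001, -0.001, -0.   ]), 'effort': array([-2.0000e-03, -3.9369e+01, -3.7017e+01, -0.0000e+00,  7.0000e-03,
       -0.0000e+00]), 'tool_pos': array([ 0.278, -0.559,  0.23 ]), 'tool_rot': array([ 0.865,  1.394, -0.863]), 'contact_force': array([-0.957,  0.448, -0.058]), 'wrist_torque': array([-0.005, -0.001,  0.018]), 'opening': np.float64(0.085)}
top [[453.8, 0.0, 255.2], [0.0, 453.8, 196.7], [0.0, 0.0, 1.0]] [-0.0188277  0.         0.         0.         0.       ] [0.392 0.097 1.43 ] [[-0.03, -1.0, -0.01], [-0.99, 0.03, -0.16], [0.16, 0.01, -0.99]]
side [[371.8, 0.0, 259.0], [0.0, 371.8, 197.1], [0.0, 0.0, 1.0]] [0.00238862 0.         0.         0.         0.        ] [ 0.469 -0.501  0.768] [[0.98, -0.19, -0.02], [-0.15, -0.72, -0.68], [0.12, 0.67, -0.73]]
wrist [[334.6, 0.0, 251.4], [0.0, 334.6, 187.6], [0.0, 0.0, 1.0]] [-0.0463619  0.         0.         0.         0.       ] [ 0.345 -0.526  0.374] [[0.45, -0.9, -0.0], [-0.86, -0.43, 0.29], [-0.26, -0.13, -0.96]]
```

View pics/top0.png

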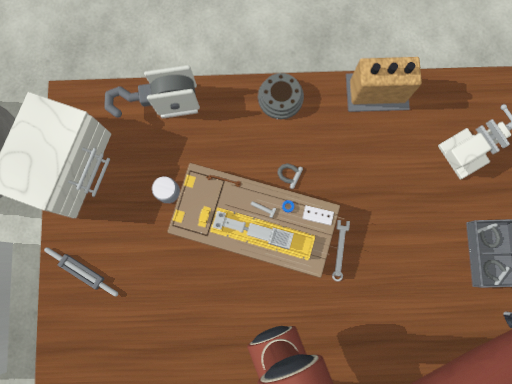

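View pics/side0.png

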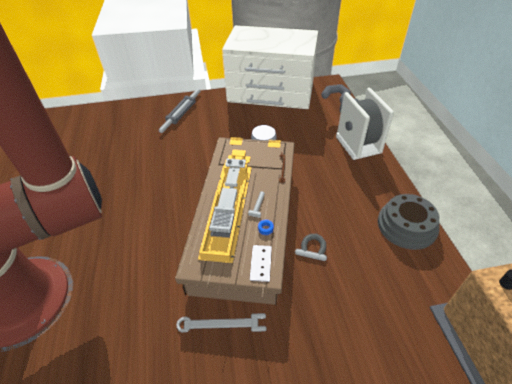

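View pics/wrist0.png

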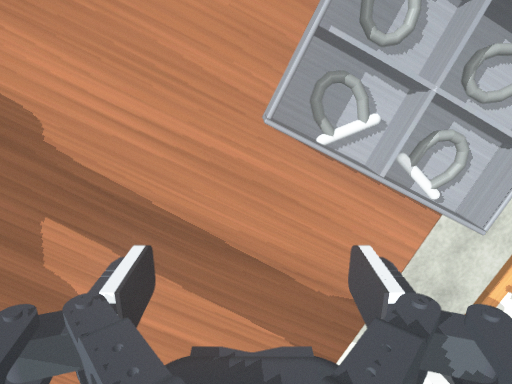

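Run:
```python
import cv2
a=cv2.imread("pics/top0.png")[160:280,160:350]; cv2.imwrite("pics/topz.png",cv2.resize(a,None,fx=4.2,fy=4.2,interpolation=cv2.INTER_CUBIC))
a=cv2.imread("pics/side0.png")[130:310,170:310]; cv2.imwrite("pics/sidez.png",cv2.resize(a,None,fx=3.3,fy=3.3,interpolation=cv2.INTER_CUBIC))
```

```text
(no output)
```

View pics/topz.png

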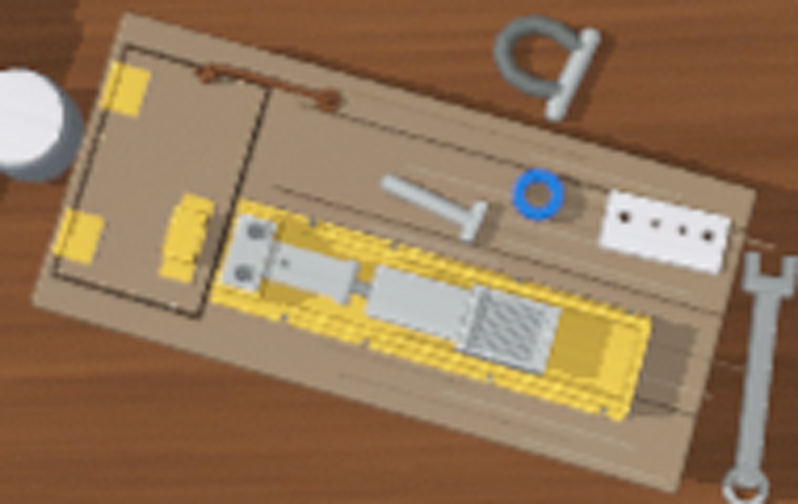

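View pics/sidez.png

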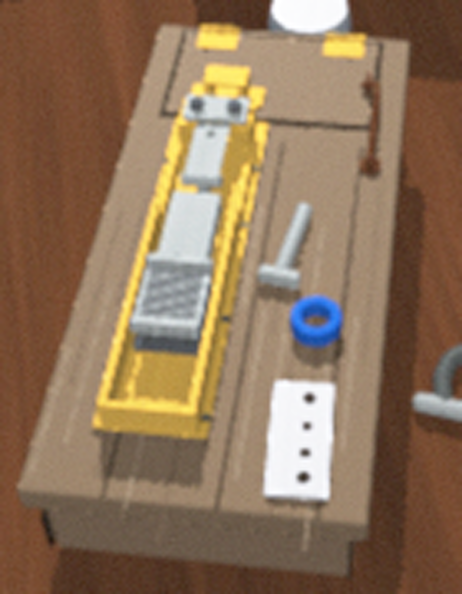

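```bash
cat > h.py <<'E'
from station import ctrl, imaging
import numpy as np, cv2
def ray(d,uv):
    p=cv2.undistortPoints(np.array(uv,float).reshape(-1,1,2),d["intrinsics"],np.array(d["distortion"])).reshape(-1,2)
    v=np.c_[p,np.ones(len(p))]@d["R"]; return -d["R"].T@d["t"],v
def plane(d,uv,z):
    c,v=ray(d,uv); return c+v*((z-c[2])/v[:,2])[:,None]
def tri(ds,uvs):
    A=np.zeros((3,3));b=np.zeros(3)
    for d,uv in zip(ds,uvs):
        c,v=ray(d,[uv]);v=v[0]/np.linalg.norm(v);P=np.eye(3)-np.outer(v,v);A+=P;b+=P@c
    return np.linalg.solve(A,b)
E
python3 - <<'E'
from h import *
T=imaging.get_image("top");S=imaging.get_image("side")
tz=lambda L:(np.array(L,float)+.5)/4.2-.5+160
sz=lambda L:(np.array(L,float)+.5)/3.3-.5+np.array([170,130])
c=plane(T,tz([(125,13),(752,190),(677,490),(35,303)]),.09);print("shelf T",c.round(4).tolist(),c.mean(0))
print("len",np.linalg.norm(np.diff(np.r_[c,c[:1]],axis=0),axis=1))
for a,b in((1,0),(2,3)): e=c[a]-c[b];print("yaw",np.degrees(np.arctan2(-(-e[0]),-e[1])) )
c=plane(S,sz([(408,40),(368,525),(20,492),(160,25)]),.09);print("shelf S",c.round(4).tolist(),c.mean(0))
print("len",np.linalg.norm(np.diff(np.r_[c,c[:1]],axis=0),axis=1))
for a,b in((1,0),(2,3)): e=c[a]-c[b];print("yaw",np.degrees(np.arctan2(e[0],-e[1])))
p=plane(T,tz([(478,288),(560,308),(545,373),(462,350)]),.12);print("pad T",p.round(4).tolist(),p.mean(0))
print("len",np.linalg.norm(np.diff(np.r_[p,p[:1]],axis=0),axis=1))
q=plane(S,sz([(212,268),(198,333),(132,328),(148,262)]),.12);print("pad S",q.round(4).tolist(),q.mean(0))
print("tri",tri([T,S],[tz([(511,330)])[0],sz([(172,298)])[0]]))
n=plane(T,tz([(377,264),(366,316)]),.12);print("nose",n,n.mean(0))
e=plane(T,tz([(358,265),(349,303)]),.12);print("eye",e,e.mean(0))
E
```

```text
shelf T [[0.7163, 0.3068, 0.09], [0.5736, -0.1374, 0.09], [0.3659, -0.0737, 0.09], [0.5086, 0.3716, 0.09]] [0.54111708 0.11682359 0.09      ]
len [0.46650787 0.21724157 0.46765212 0.21761074]
yaw -17.80599755591085
yaw -17.75925157347817
shelf S [[0.7161, 0.3068, 0.09], [0.574, -0.1412, 0.09], [0.3655, -0.0752, 0.09], [0.5072, 0.3733, 0.09]] [0.54067508 0.11589784 0.09      ]
len [0.46998865 0.21864874 0.47029386 0.2192355 ]
yaw -17.59938635238933
yaw -17.527915860512703
pad T [[0.5073, 0.0598, 0.12], [0.4919, 0.0041, 0.12], [0.4478, 0.0161, 0.12], [0.4652, 0.0723, 0.12]] [0.47805955 0.03807611 0.12      ]
len [0.05786478 0.04568352 0.0587377  0.04395912]
pad S [[0.5089, 0.0575, 0.12], [0.4915, 0.0031, 0.12], [0.4488, 0.0162, 0.12], [0.4658, 0.0721, 0.12]] [0.47875693 0.03720913 0.12      ]
tri [0.47812508 0.03815099 0.11787129]
nose [[0.52597271 0.1288768  0.12      ]
 [0.49035744 0.13738072 0.12      ]] [0.50816508 0.13312876 0.12      ]
eye [[0.5256715  0.14200029 0.12      ]
 [0.49963481 0.14884374 0.12      ]] [0.51265315 0.14542202 0.12      ]
```

```bash
cat >> h.py <<'E'
from scipy.spatial.transform import Rotation as Ro
Y=np.array([np.sin(np.radians(17.7)),np.cos(np.radians(17.7)),0]);X=np.array([Y[1],-Y[0],0]);PAD=np.array([.4783,.0378,.12])
def st(target=None):
    o=ctrl.get_obs();R=Ro.from_rotvec(o["tool_rot"]).as_matrix();p=o["tool_pos"]
    d=p-PAD
    print("t",round(float(o["t"]),2),"p",p.round(4),"rel pad x,y,z mm",(np.array([d@X,d@Y,d[2]])*1e3).round(1),"F shelf",np.round([o["contact_force"]@X,o["contact_force"]@Y,o["contact_force"][2]],1),"open",round(float(o["opening"]),4))
    print("tool axes x,y,z in shelf coords\n",(np.c_[X,Y,[0,0,1]].T@R).round(3))
    for n,a in(("z->X",X),("z->Y",Y)):
        b=R.T@a; print(n,"turn about x:",np.arctan2(-b[1],b[2]).round(3))
    if target is not None: print("shift tool",(R.T@(target-p)).round(4))
    print("per mm shelf X,Y,up in tool:",(R.T@np.c_[X,Y,[0,0,1]]).T.round(3).tolist(),"q",o["q"].round(2))
E
python3 -c "
from h import *
st(PAD+.004*Y+[0,0,.10])"
```

```text
t 0.25 p [ 0.2778 -0.5595  0.2307] rel pad x,y,z mm [  -9.4 -630.   110.7] F shelf [-0.   0.   0.7] open 0.0855
tool axes x,y,z in shelf coords
 [[-0.001  0.718  0.696]
 [ 0.001  0.696 -0.718]
 [-1.     0.    -0.001]]
z->X turn about x: -0.801
z->Y turn about x: -2.372
shift tool [ 0.0112  0.448  -0.4488]
per mm shelf X,Y,up in tool: [[-0.001, 0.718, 0.696], [0.001, 0.696, -0.718], [-1.0, 0.0, -0.001]] q [-1.23  0.05  1.61 -0.    1.48 -0.12]
```

```bash
python3 -m jog '[[[0,0.037,-0.037,-0.07,1],[0,0.074,-0.074,-0.15,1],[0,0.111,-0.111,-0.22,1],[0,0.148,-0.148,-0.3,1],[0,0.185,-0.185,-0.37,1],[0,0.222,-0.222,-0.44,1],[0,0.259,-0.259,-0.5,1],[0,0.296,-0.296,-0.57,1],[0,0.333,-0.333,-0.64,1],[0,0.37,-0.37,-0.7,1],[0,0.407,-0.407,-0.75,1],[0.01,0.448,-0.449,-0.8,1]]]' 60; python3 -c "
from h import *
st(PAD+.004*Y+[0,0,.03])"
```

```text
t: 1.45
tool_pos: [0.4694, 0.0108, 0.2264]
tool_rot: [0.242, 1.555, -0.241]
contact_force: [1.4, -0.8, -0.3]
opening: -0.0001
t 1.45 p [0.4694 0.0108 0.2264] rel pad x,y,z mm [ -0.3 -28.5 106.4] F shelf [ 1.6 -0.3 -0.3] open -0.0001
tool axes x,y,z in shelf coords
 [[ 0.002 -0.001  1.   ]
 [ 0.001  1.     0.001]
 [-1.     0.001  0.002]]
z->X turn about x: 0.001
z->Y turn about x: -1.57
shift tool [0.0765 0.0324 0.0001]
per mm shelf X,Y,up in tool: [[0.002, -0.001, 1.0], [0.001, 1.0, 0.001], [-1.0, 0.001, 0.002]] q [-0.14 -0.33  1.97  0.    1.5   0.17]
```

Lined up; go to 25 mm above the pad and look.

```bash
python3 -m jog '[[[0.02,0.016,0,0,1],[0.05,0.032,0,0,1],[0.08,0.032,0,0,1],[0.08,0.032,0,0,1],[0.08,0.032,0,0,1]]]'
python3 - <<'E'
from h import *
st()
a=imaging.get_image("wrist")["color"][:,:,::-1];cv2.imwrite("pics/w1.png",a)
a=imaging.get_image("side")["color"][120:320,160:320,::-1];cv2.imwrite("pics/s1.png",cv2.resize(a,None,fx=3,fy=3,interpolation=cv2.INTER_CUBIC))
E
```

```text
t: 1.95
tool_pos: [0.479, 0.0413, 0.1465]
tool_rot: [0.242, 1.556, -0.241]
contact_force: [-0.2, -0.1, 1.7]
opening: -0.0003
t 1.95 p [0.479  0.0413 0.1465] rel pad x,y,z mm [-0.4  3.5 26.5] F shelf [-0.1 -0.1  1.7] open -0.0003
tool axes x,y,z in shelf coords
 [[ 0.001 -0.001  1.   ]
 [ 0.001  1.     0.001]
 [-1.     0.001  0.001]]
z->X turn about x: 0.001
z->Y turn about x: -1.57
per mm shelf X,Y,up in tool: [[0.001, -0.001, 1.0], [0.001, 1.0, 0.001], [-1.0, 0.001, 0.001]] q [-0.07 -0.24  2.03  0.    1.35  0.24]
```

View pics/w1.png

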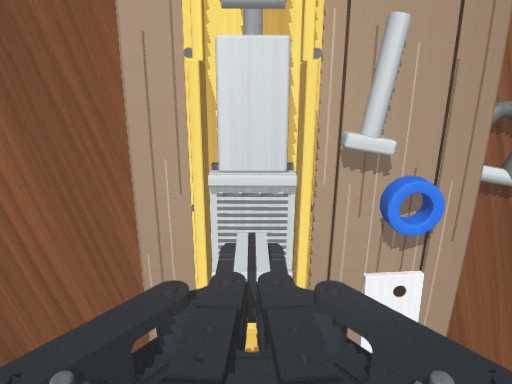

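View pics/s1.png

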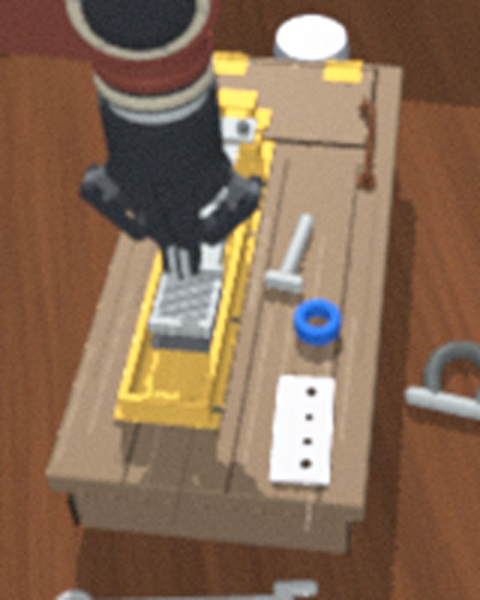

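Fingertips (wrist px ~(250,235)) are centred over the ribbed pad (cols 212–295), front ridge ahead at row ~178. Descend into contact.

```bash
python3 -m jog '[[[0.012,0,0,0,1],[0.02,0,0,0,1],[0.024,0,0,0,1],[0.028,0,0,0,1],[0.032,0,0,0,1],[0.032,0,0,0,1]]]'; python3 -c "
from h import *
st()"
```

```text
t: 2.65
tool_pos: [0.4805, 0.0408, 0.1167]
tool_rot: [0.242, 1.552, -0.241]
contact_force: [-2.9, -1.0, 5.3]
opening: 0.0001
t 2.65 p [0.4805 0.0408 0.1167] rel pad x,y,z mm [ 1.2  3.5 -3.3] F shelf [-2.5 -1.9  5.3] open 0.0001
tool axes x,y,z in shelf coords
 [[ 0.005 -0.001  1.   ]
 [ 0.001  1.     0.001]
 [-1.     0.001  0.005]]
z->X turn about x: 0.001
z->Y turn about x: -1.57
per mm shelf X,Y,up in tool: [[0.005, -0.001, 1.0], [0.001, 1.0, 0.001], [-1.0, 0.001, 0.005]] q [-0.07 -0.2   2.05  0.    1.29  0.24]
```

```bash
python3 -m jog '[[[0.005,0,0,0,1],[0.009,0,0,0,1],[0.012,0,0,0,1],[0.012,0,0,0,1],[0.012,0,0,0,1]]]'; python3 -c "
from h import *
st()"
```

```text
t: 3.15
tool_pos: [0.4816, 0.0417, 0.1107]
tool_rot: [0.244, 1.553, -0.24]
contact_force: [-16.2, 3.7, 29.9]
opening: -0.0004
t 3.15 p [0.4816 0.0417 0.1107] rel pad x,y,z mm [ 1.9  4.8 -9.3] F shelf [-16.5  -1.4  29.9] open -0.0004
tool axes x,y,z in shelf coords
 [[ 0.004 -0.001  1.   ]
 [ 0.003  1.     0.001]
 [-1.     0.003  0.004]]
z->X turn about x: 0.001
z->Y turn about x: -1.57
per mm shelf X,Y,up in tool: [[0.004, -0.001, 1.0], [0.003, 1.0, 0.001], [-1.0, 0.003, 0.004]] q [-0.07 -0.19  2.05  0.    1.28  0.24]
```

```bash
python3 -m jog '[[[0.006,0.004,-0.001,0,1],[0.006,0.008,-0.001,0,1],[0.006,0.012,-0.001,0,1],[0.006,0.016,-0.001,0,1],[0.006,0.02,-0.001,0,1],[0.006,0.024,-0.001,0,1]]]'
python3 - <<'E'
from h import *
st()
a=imaging.get_image("wrist")["color"][:,:,::-1];cv2.imwrite("pics/w2.png",a)
E
```

```text
t: 3.75
tool_pos: [0.4891, 0.0652, 0.1106]
tool_rot: [0.243, 1.552, -0.239]
contact_force: [-15.5, -0.9, 29.0]
opening: 0.0
t 3.75 p [0.4891 0.0652 0.1106] rel pad x,y,z mm [ 2.  29.4 -9.4] F shelf [-14.5  -5.6  29. ] open 0.0
tool axes x,y,z in shelf coords
 [[ 0.005 -0.002  1.   ]
 [ 0.003  1.     0.002]
 [-1.     0.003  0.005]]
z->X turn about x: 0.002
z->Y turn about x: -1.569
per mm shelf X,Y,up in tool: [[0.005, -0.002, 1.0], [0.003, 1.0, 0.002], [-1.0, 0.003, 0.005]] q [-0.02 -0.16  2.03  0.    1.27  0.29]
```

View pics/w2.png

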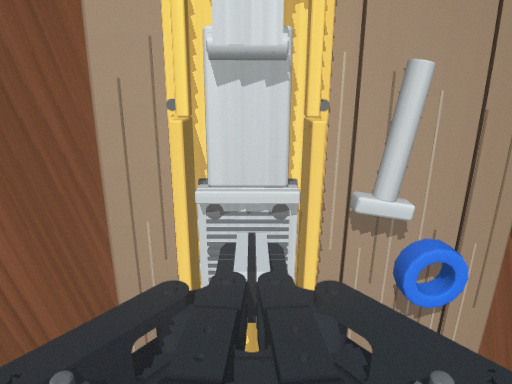

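The nose is under the leaf's eye (row ~50); carriage moves with the fingers. Continue.

```bash
python3 -m jog '[[[0.006,0.004,-0.002,0,1],[0.006,0.008,-0.002,0,1],[0.006,0.012,-0.002,0,1],[0.006,0.016,-0.002,0,1],[0.006,0.02,-0.002,0,1],[0.006,0.024,-0.002,0,1],[0.006,0.028,-0.002,0,1]]]'
python3 - <<'E'
from h import *
st()
a=imaging.get_image("wrist")["color"][:,:,::-1];cv2.imwrite("pics/w3.png",a)
E
```

```text
t: 4.5
tool_pos: [0.4983, 0.0906, 0.1107]
tool_rot: [0.237, 1.547, -0.243]
contact_force: [-9.0, -12.2, 25.0]
opening: -0.0001
t 4.5 p [0.4983 0.0906 0.1107] rel pad x,y,z mm [ 2.9 56.4 -9.3] F shelf [ -4.9 -14.3  25. ] open -0.0001
tool axes x,y,z in shelf coords
 [[ 0.011 -0.003  1.   ]
 [-0.002  1.     0.003]
 [-1.    -0.002  0.011]]
z->X turn about x: 0.003
z->Y turn about x: -1.568
per mm shelf X,Y,up in tool: [[0.011, -0.003, 1.0], [-0.002, 1.0, 0.003], [-1.0, -0.002, 0.011]] q [ 0.04 -0.13  2.   -0.01  1.26  0.34]
```

View pics/w3.png

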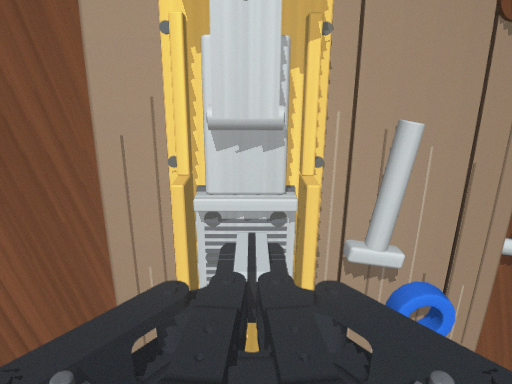

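```bash
python3 -m jog '[[[0.006,0.004,-0.002,0,1],[0.006,0.008,-0.002,0,1],[0.006,0.012,-0.002,0,1],[0.006,0.014,-0.002,0,1],[0.006,0.014,-0.002,0,1]]]'
python3 - <<'E'
from h import *
st()
a=imaging.get_image("wrist")["color"][:,:,::-1];cv2.imwrite("pics/w4.png",a)
E
```

```text
t: 5.05
tool_pos: [0.5038, 0.1001, 0.1106]
tool_rot: [0.228, 1.54, -0.25]
contact_force: [-8.6, -19.1, 25.3]
opening: 0.0003
t 5.05 p [0.5038 0.1001 0.1106] rel pad x,y,z mm [ 5.4 67.1 -9.4] F shelf [ -2.4 -20.9  25.3] open 0.0003
tool axes x,y,z in shelf coords
 [[ 0.019 -0.004  1.   ]
 [-0.011  1.     0.004]
 [-1.    -0.011  0.019]]
z->X turn about x: 0.004
z->Y turn about x: -1.567
per mm shelf X,Y,up in tool: [[0.019, -0.004, 1.0], [-0.011, 1.0, 0.004], [-1.0, -0.011, 0.019]] q [ 0.06 -0.12  1.99 -0.02  1.26  0.37]
```

View pics/w4.png

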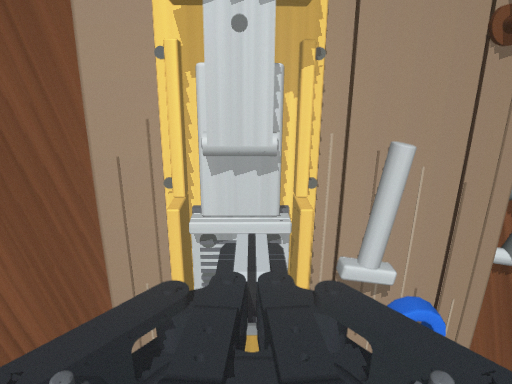

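Run:
```python
from h import *
d=imaging.get_image("wrist")
f=lambda p,z:(lambda q:(round(1e3*float((q-PAD)@X),1),round(1e3*float((q-PAD)@Y),1)))(plane(d,[p],z)[0])
print("ridge top back edge",f((240,233),.116),"front",f((240,212),.116),"left/right",f((191,228),.116),f((290,228),.116))
print("eye top back/top edge",f((240,157),.112),f((240,145),.120))
print("pad/nose step front",f((240,216),.111), "nose shoulder front end L",f((203,65),.111))
st()
```

```text
ridge top back edge (0.7, 78.4) front (0.8, 88.6) left/right (-21.2, 80.9) (23.2, 80.7)
eye top back/top edge (0.9, 112.5) (1.0, 119.1)
pad/nose step front (0.7, 84.6) nose shoulder front end L (-13.9, 150.1)
t 5.15 p [0.5038 0.1001 0.1106] rel pad x,y,z mm [ 5.4 67.1 -9.4] F shelf [ -3.6 -20.5  24.9] open 0.0003
tool axes x,y,z in shelf coords
 [[ 0.019 -0.003  1.   ]
 [-0.011  1.     0.004]
 [-1.    -0.011  0.019]]
z->X turn about x: 0.003
z->Y turn about x: -1.567
per mm shelf X,Y,up in tool: [[0.019, -0.003, 1.0], [-0.011, 1.0, 0.004], [-1.0, -0.011, 0.019]] q [ 0.06 -0.12  1.99 -0.02  1.26  0.37]
```

Carriage has moved ~53 mm, nose overlap ~38 mm: at or near home. Fingers now at the ridge; push harder to confirm.

```bash
python3 -m jog '[[[0.006,0.006,-0.004,0,1],[0.006,0.01,-0.004,0,1],[0.006,0.01,-0.004,0,1],[0.006,0.01,-0.004,0,1]]]'
python3 - <<'E'
from h import *
st()
E
```

```text
t: 5.55
tool_pos: [0.5041, 0.1006, 0.1106]
tool_rot: [0.208, 1.538, -0.268]
contact_force: [-18.2, -37.0, 31.5]
opening: -0.0002
t 5.55 p [0.5041 0.1006 0.1106] rel pad x,y,z mm [ 5.5 67.7 -9.4] F shelf [ -6.1 -40.8  31.5] open -0.0002
tool axes x,y,z in shelf coords
 [[ 0.025 -0.004  1.   ]
 [-0.035  0.999  0.005]
 [-0.999 -0.035  0.025]]
z->X turn about x: 0.004
z->Y turn about x: -1.566
per mm shelf X,Y,up in tool: [[0.025, -0.004, 1.0], [-0.035, 0.999, 0.005], [-0.999, -0.035, 0.025]] q [ 0.08 -0.11  1.98 -0.04  1.26  0.39]
```

Firm stop at 41 N: home. Unload sideways, then lift.

```bash
python3 -m jog '[[[0.004,0.001,0,0,1],[0.002,0,0,0,1],[-0.002,0,0,0,1],[-0.008,0,0,0,1],[-0.02,0,0,0,1],[-0.04,0,0,0,1],[-0.07,0,0,0,1],[-0.11,0,0,0,1],[-0.11,0,0,0,1]]]'
python3 - <<'E'
from h import *
st()
for n in("wrist","side"):
    d=imaging.get_image(n);a=d["color"][:,:,::-1]
    if n=="side": a=cv2.resize(a[120:320,160:320],None,fx=3,fy=3,interpolation=cv2.INTER_CUBIC)
    cv2.imwrite(f"pics/{n}5.png",a)
E
```

```text
t: 6.45
tool_pos: [0.5061, 0.1061, 0.2283]
tool_rot: [0.21, 1.526, -0.265]
contact_force: [0.3, -0.1, 1.2]
opening: -0.0003
t 6.45 p [0.5061 0.1061 0.2283] rel pad x,y,z mm [  5.8  73.5 108.3] F shelf [ 0.3 -0.   1.2] open -0.0003
tool axes x,y,z in shelf coords
 [[ 0.037 -0.005  0.999]
 [-0.029  1.     0.006]
 [-0.999 -0.029  0.036]]
z->X turn about x: 0.005
z->Y turn about x: -1.565
per mm shelf X,Y,up in tool: [[0.037, -0.005, 0.999], [-0.029, 1.0, 0.006], [-0.999, -0.029, 0.036]] q [ 0.09 -0.22  1.87 -0.04  1.46  0.39]
```

View pics/wrist5.png

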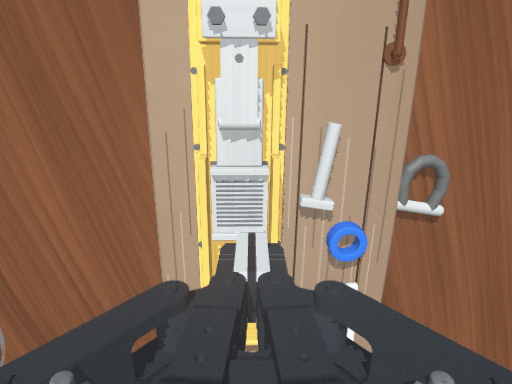

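View pics/side5.png

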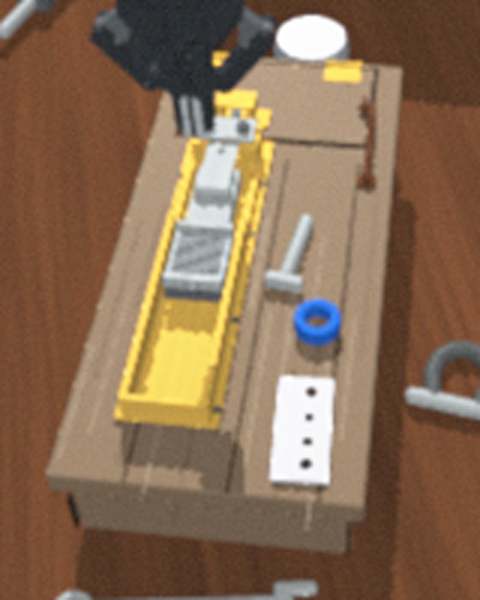

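Run:
```python
from h import *
d=imaging.get_image("wrist")
f=lambda p,z:(lambda q:(round(1e3*float((q-PAD)@X),1),round(1e3*float((q-PAD)@Y),1)))(plane(d,[p],z)[0])
for z in(.114,.120):
  print(z,"front ridge back edge",f((240,178),z+.005 -0.003),"rear ridge outer",f((240,238),z+.004),"nose front",f((220,80),z),"eye",f((240,124),.117))
S=imaging.get_image("side"); k=lambda p:(np.array(p)+.5)/3-.5+np.array([160,120])
for z in(.114,.120):
  q=plane(S,[k((165,288)),k((218,292)),k((233,230)),k((180,224))],z+.005);print("pad corners side",z,((q-PAD)@Y*1e3).round(1),((q-PAD)@X*1e3).round(1),"mean",((q-PAD)@Y*1e3).mean())
st()
```

```text
0.114 front ridge back edge (-1.7, 75.3) rear ridge outer (-2.0, 24.5) nose front (-15.7, 147.8) eye (-1.6, 117.0)
0.12 front ridge back edge (-1.7, 77.1) rear ridge outer (-2.0, 27.6) nose front (-15.3, 147.9) eye (-1.6, 117.0)
pad corners side 0.114 [10.2 10.4 74.7 76.9] [-18.3  22.4  23.8 -19.4] mean 43.05577403262273
pad corners side 0.12 [ 5.3  5.5 69.3 71.4] [-16.7  23.6  25.  -17.8] mean 37.88462252922801
t 6.65 p [0.5021 0.1054 0.2196] rel pad x,y,z mm [ 2.1 71.6 99.6] F shelf [ 0.2 -0.1  0.6] open -0.0003
tool axes x,y,z in shelf coords
 [[ 0.024 -0.004  1.   ]
 [-0.035  0.999  0.005]
 [-0.999 -0.035  0.023]]
z->X turn about x: 0.004
z->Y turn about x: -1.565
per mm shelf X,Y,up in tool: [[0.024, -0.004, 1.0], [-0.035, 0.999, 0.005], [-0.999, -0.035, 0.023]] q [ 0.08 -0.21  1.88 -0.04  1.46  0.39]
```

```bash
python3 -m jog '[[[-0.02,-0.05,0,0,1],[-0.04,-0.1,0,0,1],[-0.06,-0.15,0,0,1],[-0.08,-0.2,0,0,1],[-0.08,-0.25,0,0,1],[-0.08,-0.28,0,0,1],[-0.08,-0.28,0,0,1],[-0.08,-0.28,0,0,1]]]' >/dev/null
python3 - <<'E'
from h import *
a=imaging.get_image("top")["color"][:,:,::-1][160:280,160:350];cv2.imwrite("pics/top6.png",cv2.resize(a,None,fx=4.2,fy=4.2,interpolation=cv2.INTER_CUBIC))
a=imaging.get_image("side")["color"][:,:,::-1][130:310,170:310];cv2.imwrite("pics/side6.png",cv2.resize(a,None,fx=3.3,fy=3.3,interpolation=cv2.INTER_CUBIC))
cv2.imwrite("pics/wrist6.png",imaging.get_image("wrist")["color"][:,:,::-1])
E
```

```text
(no output)
```

View pics/top6.png

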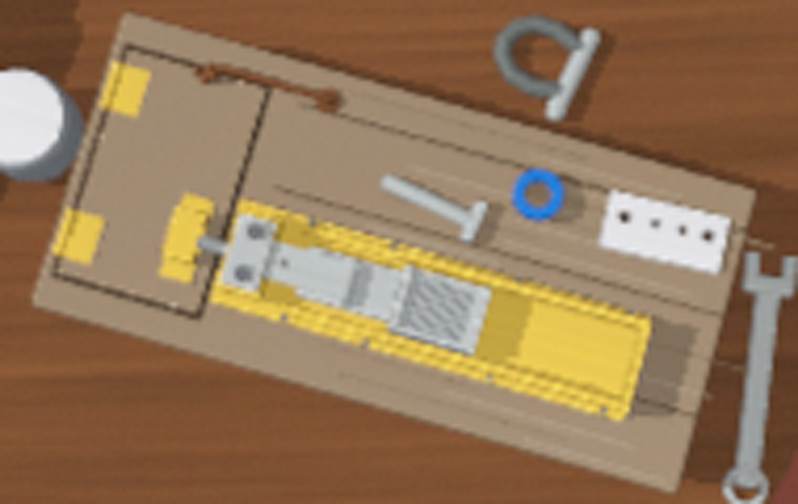

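View pics/side6.png

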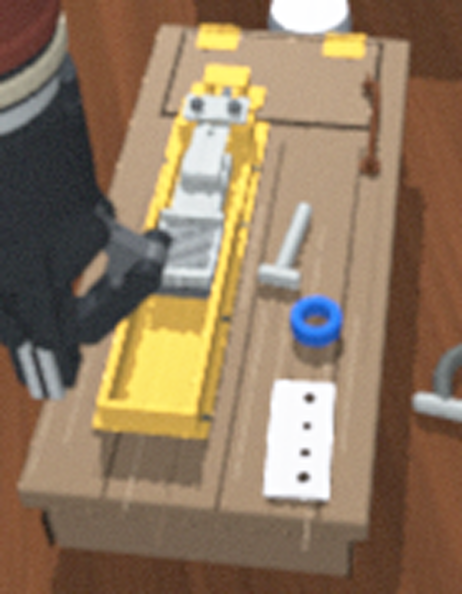

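View pics/wrist6.png

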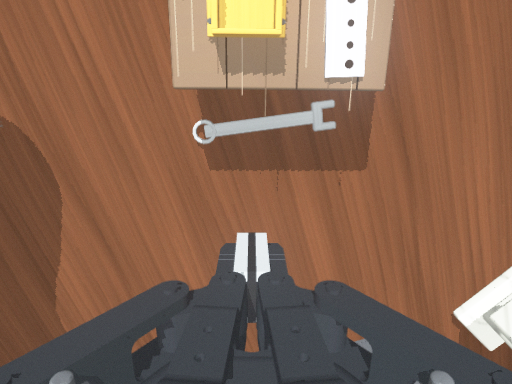

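Run:
```python
from h import *
T=imaging.get_image("top")
cv2.imwrite("pics/topfull7.png",T["color"][:,:,::-1])
a=cv2.cvtColor(cv2.imread("pics/top0.png"),6);b=cv2.cvtColor(np.ascontiguousarray(T["color"][:,:,::-1]),6)
u=4
for (x0,x1,y0,y1) in((272,294,228,250),(270,292,230,248),(276,296,226,252)):
  t=cv2.resize(a[y0:y1,x0:x1],None,fx=8,fy=8,interpolation=cv2.INTER_CUBIC)
  s=cv2.resize(b[y0-14:y1+6,x0-30:x1+6],None,fx=8,fy=8,interpolation=cv2.INTER_CUBIC)
  r=cv2.matchTemplate(s,t,cv2.TM_CCOEFF_NORMED);_,m,_,l=cv2.minMaxLoc(r)
  dx,dy=l[0]/8-30,l[1]/8-14
  c=np.array([(x0+x1)/2,(y0+y1)/2])
  P=plane(T,[c],.12)[0];Q=plane(T,[c+[dx,dy]],.114)[0];print(m,dx,dy,((Q-P)@Y*1e3).round(1),((Q-P)@X*1e3).round(1))
# brass/steel profile along rail line
import itertools
tz=lambda L:(np.array(L,float)+.5)/4.2-.5+160
n0=plane(T,tz([(371,291)]),.12)[0];e0=plane(T,tz([(361,289)]),.117)[0]
print("nose0",(n0-PAD)@Y*1e3,"eye back",(e0-PAD)@Y*1e3)
p=plane(T,tz([(410,268),(492,290),(475,355),(392,332)]),.116);print("pad",p.mean(0),(p.mean(0)-PAD)@Y*1e3)
```

```text
0.7120355367660522 -16.5 -4.875 49.5 0.9
0.7199345231056213 -16.25 -4.875 48.9 1.0
0.7628605365753174 -16.75 -4.875 50.2 0.7
nose0 100.03170062465314 eye back 107.21203080774265
pad [0.49244285 0.08490769 0.116     ] 49.177578130873975
```

Top view: travel ≈ 49.5 mm, consistent with home but with ~±2 mm uncertainty. I'll go back, re-push gently and check for any residual motion.

```bash
python3 -c "
from h import *
st(PAD+.061*Y+[0,0,.03])"
```

```text
t 7.65 p [ 0.4175 -0.157   0.3086] rel pad x,y,z mm [   1.3 -204.1  188.6] F shelf [-0.2  0.1  0.6] open -0.0001
tool axes x,y,z in shelf coords
 [[ 0.022 -0.007  1.   ]
 [-0.034  0.999  0.008]
 [-0.999 -0.035  0.022]]
z->X turn about x: 0.007
z->Y turn about x: -1.563
shift tool [ 0.1493  0.2704 -0.0028]
per mm shelf X,Y,up in tool: [[0.022, -0.007, 1.0], [-0.034, 0.999, 0.008], [-0.999, -0.035, 0.022]] q [-0.51 -0.44  1.92 -0.03  1.64 -0.21]
```

```bash
python3 -m jog '[[[0.03,0.05,-0.001,0,1],[0.06,0.1,-0.001,0,1],[0.08,0.15,-0.002,0,1],[0.08,0.2,-0.002,0,1],[0.08,0.25,-0.003,0,1],[0.08,0.27,-0.003,0,1],[0.11,0.27,-0.003,0,1],[0.135,0.27,-0.003,0,1],[0.145,0.27,-0.003,0,1],[0.149,0.27,-0.003,0,1],[0.149,0.27,-0.003,0,1],[0.149,0.27,-0.003,0,1]]]'>/dev/null
python3 - <<'E'
from h import *
st()
d=imaging.get_image("wrist");cv2.imwrite("pics/w8.png",d["color"][:,:,::-1])
st()
E
```

```text
t 8.85 p [0.4973 0.0957 0.1518] rel pad x,y,z mm [ 0.6 60.9 31.8] F shelf [-0.3  0.2 -0.7] open -0.0001
tool axes x,y,z in shelf coords
 [[ 0.025 -0.007  1.   ]
 [-0.034  0.999  0.008]
 [-0.999 -0.034  0.024]]
z->X turn about x: 0.007
z->Y turn about x: -1.563
per mm shelf X,Y,up in tool: [[0.025, -0.007, 1.0], [-0.034, 0.999, 0.008], [-0.999, -0.034, 0.024]] q [ 0.07 -0.18  1.97 -0.04  1.34  0.38]
t 8.9 p [0.4975 0.0956 0.1519] rel pad x,y,z mm [ 0.7 60.9 31.9] F shelf [ 0.1 -0.3  0.7] open 0.0002
tool axes x,y,z in shelf coords
 [[ 0.025 -0.007  1.   ]
 [-0.033  0.999  0.007]
 [-0.999 -0.034  0.025]]
z->X turn about x: 0.007
z->Y turn about x: -1.563
per mm shelf X,Y,up in tool: [[0.025, -0.007, 1.0], [-0.033, 0.999, 0.007], [-0.999, -0.034, 0.025]] q [ 0.07 -0.18  1.97 -0.04  1.34  0.38]
```

View pics/w8.png

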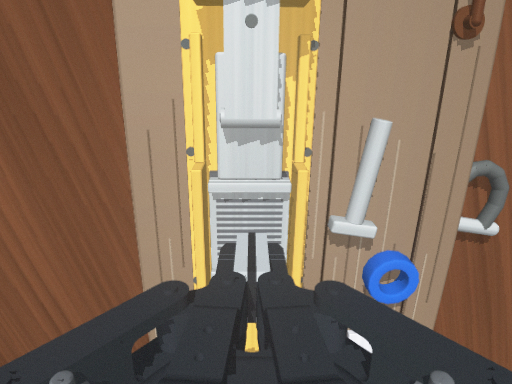

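```bash
python3 -m jog '[[[0.015,0,0,0,1],[0.028,0,0,0,1],[0.034,0,0,0,1],[0.039,0,0,0,1],[0.043,0,0,0,1],[0.043,0,0,0,1]]]'>/dev/null; python3 -c "
from h import *
st()"
```

```text
t 9.5 p [0.4984 0.094  0.111 ] rel pad x,y,z mm [ 2.1 59.7 -9. ] F shelf [-3.8 -0.4 10. ] open -0.0001
tool axes x,y,z in shelf coords
 [[ 0.024 -0.007  1.   ]
 [-0.033  0.999  0.007]
 [-0.999 -0.034  0.024]]
z->X turn about x: 0.007
z->Y turn about x: -1.563
per mm shelf X,Y,up in tool: [[0.024, -0.007, 1.0], [-0.033, 0.999, 0.007], [-0.999, -0.034, 0.024]] q [ 0.06 -0.13  2.   -0.04  1.26  0.38]
```

```bash
python3 -m jog '[[[0.003,0.004,-0.001,0,1],[0.003,0.008,-0.001,0,1],[0.003,0.012,-0.001,0,1],[0.003,0.016,-0.001,0,1],[0.003,0.016,-0.001,0,1]]]'>/dev/null
python3 - <<'E'
from h import *
st()
d=imaging.get_image("wrist");cv2.imwrite("pics/w9.png",d["color"][:,:,::-1])
E
```

```text
t 10.0 p [0.5021 0.101  0.1109] rel pad x,y,z mm [ 3.5 67.5 -9.1] F shelf [ -4.1 -34.7  21.3] open -0.0001
tool axes x,y,z in shelf coords
 [[ 0.027 -0.007  1.   ]
 [-0.055  0.998  0.009]
 [-0.998 -0.055  0.027]]
z->X turn about x: 0.007
z->Y turn about x: -1.562
per mm shelf X,Y,up in tool: [[0.027, -0.007, 1.0], [-0.055, 0.998, 0.009], [-0.998, -0.055, 0.027]] q [ 0.09 -0.11  1.98 -0.06  1.27  0.41]
```

View pics/w9.png

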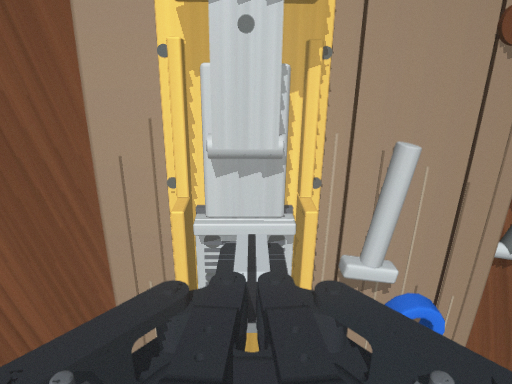

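Same stop position (67.5 vs 67.7 mm) at 35 N. Release again, keeping a slight forward bias while lifting, looking before and after.

```bash
python3 -m jog '[[[0.002,0.004,0,0,1],[-0.001,0.003,0,0,1],[-0.004,0.003,0,0,1],[-0.008,0.002,0,0,1],[-0.014,0,0,0,1],[-0.03,-0.003,0,0,1],[-0.041,-0.006,0,0,1],[-0.041,-0.006,0,0,1],[-0.041,-0.006,0,0,1]]]'>/dev/null
python3 - <<'E'
from h import *
st()
d=imaging.get_image("wrist");cv2.imwrite("pics/w10.png",d["color"][:,:,::-1])
E
```

```text
t 10.95 p [0.5003 0.0979 0.1524] rel pad x,y,z mm [ 2.6 63.9 32.4] F shelf [-0.4  0.2 -0.7] open 0.0001
tool axes x,y,z in shelf coords
 [[ 0.028 -0.007  1.   ]
 [-0.054  0.999  0.009]
 [-0.998 -0.054  0.028]]
z->X turn about x: 0.007
z->Y turn about x: -1.562
per mm shelf X,Y,up in tool: [[0.028, -0.007, 1.0], [-0.054, 0.999, 0.009], [-0.998, -0.054, 0.028]] q [ 0.08 -0.16  1.95 -0.06  1.34  0.4 ]
```

View pics/w10.png

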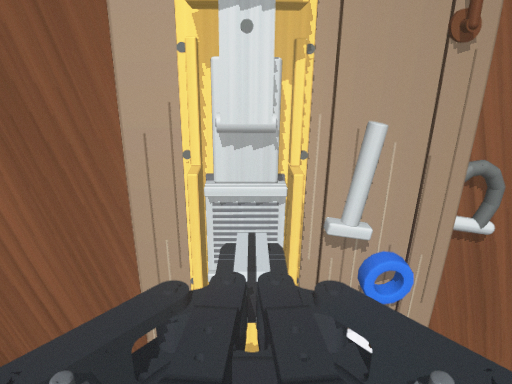

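Eye-to-ridge spacing is unchanged from before the re-push (57 px both times), so releasing does not drag the carriage back. Retract and hand in.

```bash
python3 -m jog '[[[-0.04,0,0,0,1],[-0.08,0,0,0,1],[-0.08,-0.05,0,0,1],[-0.08,-0.1,0,0,1],[-0.08,-0.15,0,0,1],[-0.08,-0.2,0,0,1],[-0.08,-0.25,0,0,1],[-0.08,-0.25,0,0,1],[-0.08,-0.25,0,0,1],[-0.08,-0.25,0,0,1]]]'
python3 - <<'E'
from h import *
T=imaging.get_image("top")["color"];b=cv2.cvtColor(T,7);a=cv2.cvtColor(cv2.imread("pics/topfull7.png"),6)
d=cv2.absdiff(a,b)[160:280,145:350];print("diff to first release",d.max(),(d>25).sum())
a=cv2.cvtColor(cv2.imread("pics/top0.png"),6);d=cv2.absdiff(a,b)[160:290,145:350]
y,x=np.nonzero(d>40);print("changed region vs start x",x.min()+145,x.max()+145,"y",y.min()+160,y.max()+160)
cv2.imwrite("pics/d.png",cv2.resize(np.hstack([d,b[160:290,145:350]]),None,fx=1.9,fy=1.9))
st()
E
```

```text
t: 12.0
tool_pos: [0.425, -0.1347, 0.2446]
tool_rot: [0.19, 1.54, -0.28]
contact_force: [1.2, -0.6, 0.6]
opening: 0.0006
diff to first release 119 474
changed region vs start x 209 349 y 217 280
t 12.05 p [ 0.4252 -0.1344  0.2447] rel pad x,y,z mm [   1.7 -180.2  124.7] F shelf [ 0.   0.7 -0.8] open -0.0001
tool axes x,y,z in shelf coords
 [[ 0.026 -0.009  1.   ]
 [-0.054  0.998  0.011]
 [-0.998 -0.054  0.025]]
z->X turn about x: 0.009
z->Y turn about x: -1.56
per mm shelf X,Y,up in tool: [[0.026, -0.009, 1.0], [-0.054, 0.998, 0.011], [-0.998, -0.054, 0.025]] q [-0.44 -0.43  2.01 -0.05  1.53 -0.14]
```

View pics/d.png

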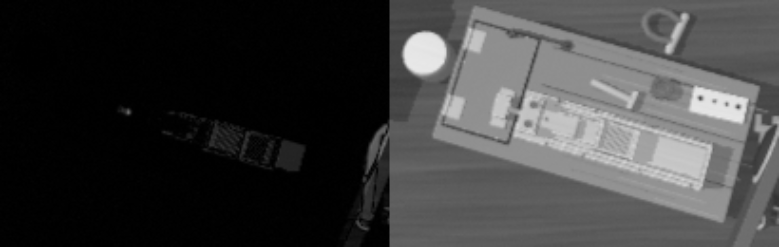

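Only the carriage and bolt (and the arm at the right edge) differ from the start; loose things are unmoved.

```bash
python3 -c "
from station import ctrl
print(ctrl.finish_job())"
```

```text
the job is handed in; nothing more can be done
None
```

The bolt is shot and the job is handed in, at about 12 s of the 32 s allowed. No verdict came back.

**What I did:** With the shut fingers on the thumb pad I pressed the carriage to its bottom stop (fingertips at z ≈ 0.111 m, 25–30 N). Still pressing, I pushed it along the rail, with its nose passing under the leaf spring's rolled end, until it stopped firmly at 41 N. I then lifted off straight up. To be sure it was home, I pressed and pushed it a second time, then let go again and withdrew.

**What the last checks showed:**
- **Bolt home:** The second push stopped at the same place as the first (67.5 against 67.7 mm) at 35 N. In the wrist pictures, letting go did not drag the carriage back.
- **Held down:** The last wrist picture shows the rolled end lying over the nose. I did not measure the held height or the spring's force directly.
- **Robot clear:** The contact force read about zero at the end. I saw no contact with the leaf spring.
- **Loose things:** In the top view, only the carriage, the bolt and the arm differ from the start. The arm covered part of the spanner in that picture, but the spanner looked unmoved in an earlier clear view.

**One disagreement:** The cameras differ on how far the carriage travelled. The wrist camera gave about 53 mm while pressed, and the top camera about 49.5 mm after release. From a start that I put at about 25 mm, that makes 74–77 mm, so the firm stop is the stronger evidence that it is home.

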